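Date-stamp both ends of a slide carton

TASK

Date-stamp both ends of the small white and teal carton on the blue bench stamp: push its green-dot end, square, upright and centred, against the red stamping head until the head is fully in, and hold it there for a moment. Draw the carton back, turn it end for end and stamp the yellow-dot end in the same way. Then stand the carton upright, dots up, on the floor of the shallow white tray and let go, leaving everything else where it is.

Things in the scene. Friction and masses are not known exactly. Their poses are not given: they have to be found in the camera images.
- slide_box: The workpiece: a loose white and teal carton of microscope slides, rigid, 36 (its x) x 88 (its y, long) x 59 (z) mm, about 0.13 to 0.27 kg, standing upright on the work surface at a varying yaw. Origin at the centre of its underside. A green dot lies on its top next to the +y end, a yellow dot next to the -y end. It is easily gripped across the 36 mm, at its middle.
- green_end (a point): Centre of the carton's +y end face (green dot), 30 mm above its underside.
- yellow_end (a point): Centre of the carton's -y end face (yellow dot), 30 mm above its underside.
- stamp: Blue bench date stamp fixed to the work surface, 110 mm wide (its y), 70 mm tall; the housing and base lie between its x = -25 mm and +75 mm. Origin on the work surface. The stamping head sticks out of the housing's front toward its own -x (roughly toward the robot); press it in along the stamp's own +x. Yaw varies by 0.35 rad either way. There is nothing under or in front of the head, so the carton can slide or hover up to it.
- stamp_head (a joint): Slide of the red stamping head: 0 when out (rest), 0.012 m when fully in at its stop; growing as it is pressed. A spring returns it: about 1.2 N to start, 5 N at the stop. It counts as fully in above 0.009.
- stamp_face (a point): Centre of the flat red face of the stamping head (32 x 32 mm square), 30 mm above the work surface and 50 mm in front (-x) of the stamp's origin at rest; moves with the head. Its normal is the stamp's -x axis.
- tray: Shallow white open tray fixed to the work surface, outside 140 (its x) x 82 (y) x 14 (z) mm, walls 4 mm, floor about 4 mm thick. Origin at the centre of its underside. It and the carton stand on opposite sides of the stamp, either way round.
- brown_bottle: Brown bottle with blue cap, 60 mm across, 155 mm tall, at the back. Bystander; origin at the centre of its underside.
- swab_pot: Clear pot of swabs, 62 mm across, 93 mm tall, at the back. Bystander; origin at the centre of its underside.
- strip_tub: White and green tub with turquoise lid, 43 mm across, 99 mm tall, at the back right. Bystander; origin at the centre of its underside.
- cover_box: Small low white carton with blue marks, 36 x 55 x 23 mm, near the front. Bystander; origin at the centre of its underside.
There are look-alikes about, which are no part of the job. There is more than one size of the tray; the one meant has the size given above.

How it is judged:
By the outcome, as a careful person would: the job done as asked, in the order asked, and still so for the second after the job is handed in, with the robot touching nothing.
It also fails if it takes over 72 s, if anything falls off the work surface, if the arm or the gripper's body presses on something with over 40 N, if the wrist force passes 120 N, or if a joint passes its speed limit or range.

ROBOT

A 6-joint arm with a two-finger parallel gripper is mounted at the origin on a cart in front of the work surface, level with it; the furniture and walls round the work are solid. World frame = base frame: x ahead of the robot, y to its left, z up, the work surface at z = 0. Lengths are in mm, angles in degrees, forces in N, time in s.
With the tool pointing down it reaches from about 300 to 850 mm from the base axis. Payload 4.2 kg.
Tool frame: the origin (TCP) lies at the very end of the fingers, on their centre line; the grasp point (between the pads) lies 19 mm behind it; z points along the fingers, y is the direction in which the jaws open and shut (so a half turn about z gives the same grasp; the last joint's range is limited). The gripper opens to 91 mm and grips with 3 to 60 N. Pads are 32 mm wide; open, the fingers measure 118 mm over their backs; the gripper's body (76 mm by 178 mm) begins 60 mm behind the grasp point.
Start: joints at [-76.49, 18.312, 89.639, -0, 72.044, -1.146], TCP at [145.489, -556.306, 213.976] pointing down, gripper open.
Joint ranges: [-177.97, 177.97], [-48.28, 115.42], [12.27, 149.76], [-77.06, 257.06], [2.81, 150.46], [-146.56, 146.56]. Speed limits (degrees/s): [147.25, 147.25, 180, 180, 180, 180].

INTERFACE

Orientations are given as [roll, pitch, yaw] about the fixed x, y, z axes, in that order (R = Rz(yaw) Ry(pitch) Rx(roll)).
In Python, from workcell import env gives the robot as it stands. The module is installed in compiled form; this text tells all that it offers.
- The arm moves only by the tool arm_command, never from a script. Its argument "targets" is a list of rows, each a list of 5 numbers: the closure, from 0 (fully open) to 1 (shut), then the shift along the tool's x, y, z each as a share of 50 cm, from -1 to 1, then the turn about the tool's z as a share of pi/4 rad, from -1 to 1. A call has 1 to 8 rows; each row is the pose to reach, as a shift and turn from the pose measured when the call began, along the tool's axes at that moment; what a row does not reach only later rows make up. A row lasts 1/12 s, in which the tool goes at most 41.7 mm and 7.16 degrees, less where a joint would pass 70% of its speed; a pose out of reach is approached as far as the arm can. A call with a number of a shift or a turn outside -1 to 1 is refused whole. A call with a gripper value outside its range is refused whole. The fingers move at their own pace and stop on an object; "squeeze" is the grip in N (left out, the last holds). Time passes only in rows, so rows that repeat a pose let the fingers close. It gives the time, the measured TCP pose, the force and the opening at its end, in the units of the state.
- env.state(): the state, without advancing time (a new reading comes with each control period).
- env.grab_frame(name): name is "scene" or "top" or "wrist"; returns the picture (420x560x3 uint8, red, green, blue); there is no depth.
- env.camera_params(name): a dict with "camera_matrix" (3x3 intrinsics, pixels), "R" (3x3) and "t" (3): a world point X has camera coordinates R X + t; the wrist camera has in their place "hand_eye" (4x4, takes a point from camera to tool coordinates, whose origin is the TCP and whose axes are the flange's). Camera axes: x right, y down, z forward; pixel columns grow to the right and rows downward; lengths in mm; the calibration is good to about 2 mm. A picture is of the moment at which its call begins: read the wrist's pose just before it. camera_params takes no time and is no camera call.
- env.job_done(): hands the job in, once; it reports no verdict.
The state is a dict: "time_s": time; "qpos": joint angles; "qvel": joint speeds; "effort": joint torques, N m; "ee_pos": TCP position; "ee_rot": TCP orientation; "force": force on the tool from outside, world axes, zero at the start; "torque": the same for the moment, N m; "gripper_width": finger opening in mm.
Only numpy, scipy, OpenCV 4.12 (cv2) and the standard library are available. Lean on these libraries where they do the work, as an engineer would, in place of code of your own. Each camera call takes 0.05 s, during which the arm holds its last target.

## Working session

There is one attempt and no reset: what is moved stays moved. The work goes in short steps, Python scripts to look and compute and a tool call to move; the robot and the scene stay as the last step left them, time stands still between calls to the robot, and variables do not carry over. Pictures are saved under pics/ and viewed, and the job is handed in when it is done.

Besides the shell and the picture viewer there is one more tool, called after "Emit:" as name(argument=value, ...), one argument or row to a line, values as JSON. arm_command: Moves the arm, as the interface text tells. Shift numbers are shares of 50 cm and turn numbers shares of pi/4 rad, none past 1 either way. Its arguments: {"type":"object","properties":{"targets":{"type":"array"},"squeeze":{"type":"number"}},"required":["targets"]}

```bash
mkdir -p pics; python3 - <<'E'
from workcell import env
import cv2, numpy as np
s=env.state();print(s)
for n in ["scene","top","wrist"]:
    f=env.grab_frame(n); cv2.imwrite(f"pics/{n}0.png",cv2.cvtColor(f,cv2.COLOR_RGB2BGR)); np.save(f"{n}0.npy",f)
    print(n,env.camera_params(n))
E
```

```text
{'time_s': 0.0, 'qpos': array([-7.64899397e+01,  1.83533007e+01,  8.97071363e+01, -4.30719388e-05,
        7.20448159e+01, -1.14514839e+00]), 'qvel': array([-0.02780186, -0.06675576, -0.09642137, -0.03256465,  0.08480181,
        0.00793547]), 'effort': array([ 6.32570282e-04, -4.12457299e+01, -2.31967592e+01,  7.29336147e-02,
        4.55738779e-02, -1.33284716e-04]), 'ee_pos': array([ 145.36330991, -555.78871843,  213.09871174]), 'ee_rot': array([-1.79894767e+02, -2.06256618e-03,  1.46552201e+01]), 'force': array([ 0.53903784, -0.09347059,  0.196113  ]), 'torque': array([ 0.05181901,  0.05892703, -0.0572553 ]), 'gripper_width': 91.1546294290735}
scene {'camera_matrix': array([[505.12833983,   0.        , 270.58061767],
       [  0.        , 505.12833983, 215.27951909],
       [  0.        ,   0.        ,   1.        ]]), 'R': array([[-0.78976   , -0.61296087, -0.02362423],
       [-0.31590015,  0.43942593, -0.84089948],
       [ 0.52581958, -0.65664588, -0.54067546]]), 't': array([ 425.19565656,  229.79413681, 1030.97392836])}
top {'camera_matrix': array([[498.88825937,   0.       
[... 164 characters left out ...]
00794899],
       [-0.98914514,  0.00822589, -0.14671138],
       [ 0.14663474, -0.00925566, -0.9891474 ]]), 't': array([  -7.31194719,  551.9651117 , 1288.24113202])}
wrist {'camera_matrix': array([[364.57973558,   0.        , 275.14360785],
       [  0.        , 364.57973558, 208.78235193],
       [  0.        ,   0.        ,   1.        ]]), 'hand_eye': array([[ 2.28604146e-04, -9.66680786e-01, -2.55984776e-01,
         7.08660980e+01],
       [ 9.99999973e-01,  2.12371099e-04,  9.10565046e-05,
         3.73173731e-02],
       [-3.36588052e-05, -2.55984790e-01,  9.66680809e-01,
        -1.70073684e+02],
       [ 0.00000000e+00,  0.00000000e+00,  0.00000000e+00,
         1.00000000e+00]])}
```

View pics/top0.png

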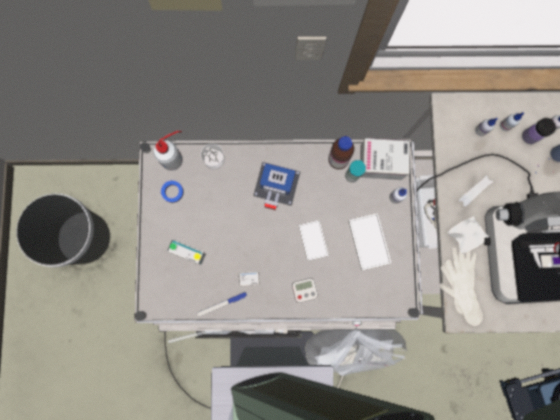

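View pics/scene0.png

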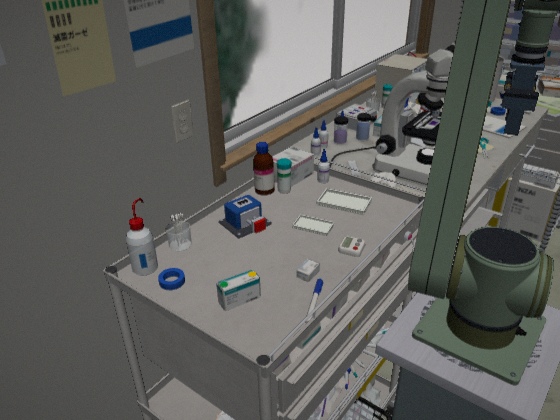

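The top view shows the carton at about (187,252) with its green dot on the left. The stamp is at (276,184) with the red head at (271,207). There are two trays, at (314,240) and (370,242). Next I'll measure them.

```bash
cat > h.py <<'E'
from workcell import env
import cv2, numpy as np
from scipy.spatial.transform import Rotation as Ro
def cam(n,s=None):
    p=env.camera_params(n);K=p["camera_matrix"]
    if n=="wrist":
        T=np.eye(4);T[:3,:3]=Ro.from_euler('xyz',s["ee_rot"],degrees=True).as_matrix();T[:3,3]=s["ee_pos"]
        M=T@p["hand_eye"];R=M[:3,:3].T;t=-R@M[:3,3]
    else: R,t=p["R"],p["t"]
    return K,R,t
def cast(c,uv,z):
    K,R,t=c;uv=np.atleast_2d(np.asarray(uv,float));d=(R.T@np.linalg.inv(K)@np.c_[uv,np.ones(len(uv))].T).T;C=-R.T@t
    return C+d*((z-C[2])/d[:,2])[:,None]
def proj(c,X):
    K,R,t=c;x=(K@(R@np.atleast_2d(X).T+t[:,None])).T;return x[:,:2]/x[:,2:]
def blobs(mask,mn=8):
    n,l,st,ce=cv2.connectedComponentsWithStats(mask.astype(np.uint8));return [(i,st[i],ce[i]) for i in range(1,n) if st[i][4]>=mn],l
def hsv(f): return cv2.cvtColor(f,cv2.COLOR_RGB2HSV)
def snap(n,name,x=None):
    s=env.state();f=env.grab_frame(n);cv2.imwrite(f"pics/{name}.png",cv2.cvtColor(f,cv2.COLOR_RGB2BGR));np.save(f"{name}.npy",f);return s,f
E
python3 - <<'E'
from h import *
f=np.load('top0.npy');c=cam("top");H=hsv(f).astype(int);h,s,v=H[...,0],H[...,1],H[...,2]
roi=np.zeros(h.shape,bool);roi[145:318,142:415]=1
for nm,m,z in [("white",(s<25)&(v>215),7),("red",((h<8)|(h>172))&(s>140),30),("blue",(h>105)&(h<125)&(s>120),70),("green",(h>40)&(h<80)&(s>120),59),("yellow",(h>20)&(h<35)&(s>120),59)]:
    b,l=blobs(m&roi,4)
    for i,st,ce in b:
        pts=np.argwhere(l==i)[:,::-1];r=cv2.minAreaRect(cast(c,pts,z)[:,:2].astype(np.float32))
        print(nm,st,ce.round(1),cast(c,ce,z)[0].round(),[np.round(a,1) for a in r])
u=cv2.resize(f[150:290,150:400],None,fx=3.2,fy=3.2,interpolation=cv2.INTER_CUBIC);cv2.imwrite('pics/topz.png',u[:,:,::-1])
E
```

```text
white [372 145  17  26 171] [380.4 151.5] [ 728. -309.    7.] [array([ 711.5, -308.4]), array([45.2, 71.5]), np.float64(89.6)]
white [389 145  19  28 356] [399.2 159.7] [ 705. -361.    7.] [array([ 708.3, -357.9]), array([50.2, 77.2]), np.float64(89.6)]
white [155 147  18  13  98] [164.4 154.7] [724. 292.   7.] [array([726.3, 292.7]), array([31.2, 48.6]), np.float64(10.6)]
white [218 153   4   8  23] [219.6 156.6] [717. 139.   7.] [array([717.5, 138.9]), array([20. ,  8.3]), np.float64(0.4)]
white [211 155   3   3   5] [211.8 156.2] [719. 160.   7.] [array([718.4, 160.4]), array([8., 2.]), np.float64(44.2)]
white [206 158  12   7  34] [210.4 162.1] [702. 164.   7.] [array([701.3, 163.6]), array([33.8, 12.6]), np.float64(62.6)]
white [371 164   1   4   4] [371.  165.5] [ 689. -281.    7.] [array([ 688.7, -281.5]), array([0. , 8.5]), np.float64(87.8)]
white [396 193   7   6  15] [398.8 196.4] [ 601. -355.    7.] [array([ 601.6, -354.1]), array([21.1,  7.1]), np.float64(54.8)]
white [ 351  214   38   56 1410] [369.1 241.6] [ 477. -268.    7.] [array([ 477.9, -268.7]), array([139.2,  78.
[... 1164 characters left out ...]
4 177.3] [643. -20.  70.] [array([643.2, -19.5]), array([80.7, 57.1]), np.float64(74.2)]
blue [162 181  21  21 178] [171.8 190.7] [609. 257.  70.] [array([608.8, 256. ]), array([53.6, 52.3]), np.float64(1.0)]
blue [400 190   5   5  18] [402.1 192.1] [ 601. -347.   70.] [array([ 600.7, -347.7]), array([ 9. , 12.5]), np.float64(13.7)]
blue [229 294  16   8  45] [236.8 297.4] [332.  86.  70.] [array([332. ,  86.2]), array([ 7.3, 40.8]), np.float64(22.5)]
green [170 243   6   6  23] [172.7 245.5] [467. 253.  59.] [array([467.4, 253.3]), array([11.2, 12.7]), np.float64(45.3)]
yellow [194 254   7   5  28] [196.9 256.1] [439. 190.  59.] [array([438.9, 190. ]), array([15.6, 10.3]), np.float64(89.5)]
```

View pics/topz.png

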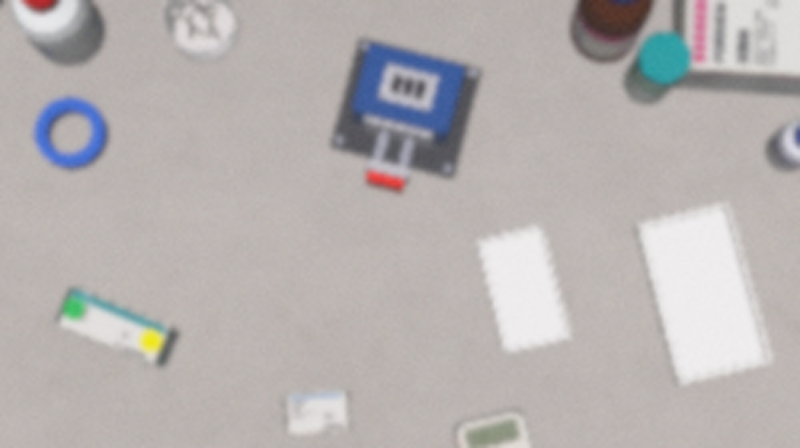

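```bash
cat >> h.py <<'E'
def go(x,y,z,yaw):
    s=env.state();R=Ro.from_euler('xyz',s["ee_rot"],degrees=True).as_matrix()
    d=R.T@(np.array([x,y,z])-s["ee_pos"]);dy=(yaw-s["ee_rot"][2]+180)%360-180
    print("t %.2f pos %s rot %s F %s w %.1f q6 %.0f"%(s["time_s"],s["ee_pos"].round(1),s["ee_rot"].round(2),s["force"].round(1),s["gripper_width"],s["qpos"][5]))
    print("shift",(d/500).round(4),"turn(tool z, -yaw)",round(-dy/45,4),"rows",max(np.linalg.norm(d)/41.7,abs(dy)/7.16).round(1))
E
python3 -c "
from h import *
go(575,0,190,-15)"
```

```text
t 0.15 pos [ 145.4 -556.   213.3] rot [-179.93   -0.     14.65] F [ 0.5  0.5 -0.2] w 91.1 q6 -1
shift [ 1.1126 -0.8583  0.0478] turn(tool z, -yaw) 0.659 rows 16.9
```

Emit:
arm_command(
  targets=[
    [0,0.556,-0.429,0.02,0.33],
    [0,0.556,-0.429,0.02,0.33],
    [0,0.556,-0.429,0.02,0.33],
    [0,0.556,-0.429,0.02,0.33],
    [0,0.556,-0.429,0.02,0.33],
    [0,0.556,-0.429,0.02,0.33],
    [0,0.556,-0.429,0.02,0.33],
    [0,0.556,-0.429,0.02,0.33],
  ],
)

```text
time_s: 0.82
ee_pos: [348.7, -291.7, 204.1]
ee_rot: [-179.9, 0.0, -0.2]
force: [0.8, -0.8, 0.2]
gripper_width: 91.2
```

```bash
python3 -c "
from h import *
go(575,0,190,-15)"
```

```text
t 0.82 pos [ 348.7 -291.7  204.1] rot [-1.7992e+02  2.0000e-02 -2.2000e-01] F [ 0.8 -0.8  0.2] w 91.2 q6 49
shift [ 0.4504 -0.5852  0.0288] turn(tool z, -yaw) 0.3285 rows 8.9
```

Emit:
arm_command(
  targets=[
    [0,0.45,-0.585,0.028,0.33],
    [0,0.45,-0.585,0.028,0.33],
    [0,0.45,-0.585,0.028,0.33],
    [0,0.45,-0.585,0.028,0.33],
    [0,0.45,-0.585,0.028,0.33],
    [0,0.45,-0.585,0.028,0.33],
    [0,0.45,-0.585,0.028,0.33],
    [0,0.45,-0.585,0.028,0.33],
  ],
)

```text
time_s: 1.48
ee_pos: [544.7, -38.1, 192.0]
ee_rot: [-179.9, 0.1, -15.0]
force: [0.5, 0.1, 0.1]
gripper_width: 91.3
```

Emit:
arm_command(
  targets=[
    [0,0.08,-0.08,0,0],
    [0,0.08,-0.08,0,0],
    [0,0.08,-0.08,0,0],
  ],
)

```text
time_s: 1.73
ee_pos: [596.6, -7.2, 191.0]
ee_rot: [-179.9, 0.0, -14.8]
force: [-0.3, -0.9, 1.0]
gripper_width: 91.1
```

```bash
python3 -c "
from h import *
s,f=snap('wrist','w1');print(s['ee_pos'],s['ee_rot'],s['qvel'])"
```

```text
[596.62708313  -7.22686779 190.98971099] [-1.79893717e+02  1.39789781e-02 -1.48454372e+01] [-2.52716936 -2.7395321   4.38229924 -1.61807897  1.82799325 -1.21140492]
```

View pics/w1.png

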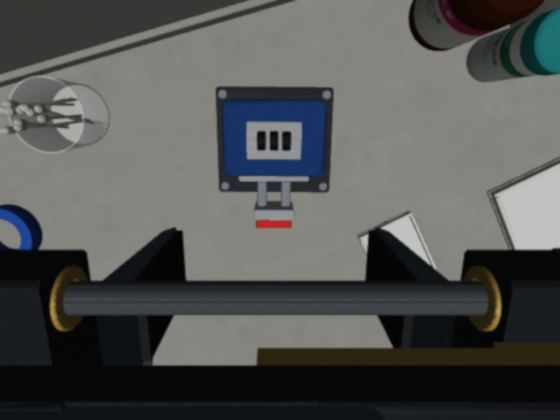

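```bash
cat > m1.py <<'E'
from h import *
f=np.load('w1.npy');s=dict(ee_pos=[596.627,-7.227,190.99],ee_rot=[-179.8937,.01398,-14.8454])
c=cam("wrist",s);H=hsv(f).astype(int);h,sa,v=H[...,0],H[...,1],H[...,2]
red=((h<8)|(h>172))&(sa>140);red[:190]=0;red[260:]=0;red[:,:230]=0;red[:,320:]=0
blue=(h>105)&(h<125)&(sa>150)
b,l=blobs(red,30);b2,l2=blobs(blue,2000)
for nm,l,i in [("red",l,b[0][0])]+[("blue",l2,x[0]) for x in b2]:
    m=(l==i);ys,xs=np.where(m);print(nm,xs.min(),xs.max(),ys.min(),ys.max())
    rows=range(ys.min(),ys.max()+1)
    if nm=="blue" and 200<xs.mean()<330:
        rr=range(ys.min()+6,ys.max()-6)
        L=np.array([[np.where(m[r])[0].min(),r] for r in rr]);Rr=np.array([[np.where(m[r])[0].max()+1,r] for r in rr])
        Lw=cast(c,L,70);Rw=cast(c,Rr,70)
        for w in (Lw,Rw):
            vx,vy,x0,y0=cv2.fitLine(w[:,:2].astype(np.float32),cv2.DIST_HUBER,0,.01,.01).ravel();print(np.degrees(np.arctan2(vy,vx)),x0,y0)
        print("mid",(Lw.mean(0)+Rw.mean(0))/2,"width",np.linalg.norm(Lw[20]-Rw[20]))
        T=cast(c,[[ (xs.min()+xs.max())/2,ys.min()],[(xs.min()+xs.max())/2,ys.max()+1]],70);print("top/bot",T)
        top=np.array([[x,np.where(m[:,x])[0].min()] for x in range(xs.min()+6,xs.max()-6)])
        w=cast(c,top,70);vx,vy,x0,y0=cv2.fitLine(w[:,:2].astype(np.float32),cv2.DIST_HUBER,0,.01,.01).ravel();print("back edge",np.degrees(np.arctan2(vy,vx)))
    if nm=="red":
        bot=np.array([[x,np.where(m[:,x])[0].max()+1] for x in range(xs.min()+1,xs.max())])
        w=cast(c,bot,46);print("front edge mean",w.mean(0),"ends",w[0],w[-1])
        print("corner width",np.linalg.norm(cast(c,[xs.min(),ys.max()],46)-cast(c,[xs.max()+1,ys.max()],46)))
        print("face centre",cast(c,[(xs.min()+xs.max()+1)/2,ys.max()+1],46))
E
python3 m1.py
```

```text
red 257 290 221 227
front edge mean [567.47966533   1.66707918  46.        ] ends [571.06892298  15.25500364  46.        ] [563.8908058  -11.91933813  46.        ]
corner width 30.803498501222258
face centre [[567.36378009   1.22837009  46.        ]]
blue 222 325 100 175
-15.12533 657.27405 18.494534
-15.182676 636.81757 -58.792923
mid [647.04580095 -20.14919421  70.        ] width 80.23584952384631
top/bot [[674.24423378 -26.89434229  70.        ]
 [617.44602675 -11.78308486  70.        ]]
back edge 75.16427
```

```bash
python3 -c "
from h import *
go(450,215,190,66)"
```

```text
t 1.78 pos [594.5  -8.7 191. ] rot [-1.7998e+02  1.4000e-01 -1.4910e+01] F [-0.2  0.7 -0.2] w 90.9 q6 103
shift [-0.3943 -0.358   0.003 ] turn(tool z, -yaw) -1.798 rows 11.3
```

Emit:
arm_command(
  targets=[
    [0,-0.394,-0.358,0.003,-1],
    [0,-0.394,-0.358,0.003,-1],
    [0,-0.394,-0.358,0.003,-1],
    [0,-0.394,-0.358,0.003,-1],
    [0,-0.394,-0.358,0.003,-1],
    [0,-0.394,-0.358,0.003,-1],
    [0,-0.394,-0.358,0.003,-1],
  ],
)

```text
time_s: 2.37
ee_pos: [446.3, 216.5, 190.1]
ee_rot: [-179.8, 0.2, 30.4]
force: [-0.3, -0.2, -0.6]
gripper_width: 91.2
```

Emit:
arm_command(
  targets=[
    [0,0,0,0,-0.85],
    [0,0,0,0,-0.85],
    [0,0,0,0,-0.85],
    [0,0,0,0,-0.85],
    [0,0,0,0,-0.85],
    [0,0,0,0,-0.85],
    [0,0,0,0,-0.85],
  ],
)

```text
time_s: 2.95
ee_pos: [445.3, 215.0, 190.1]
ee_rot: [-179.7, 0.1, 68.7]
force: [0.2, -0.2, 0.1]
gripper_width: 91.4
```

```bash
python3 -c "
from h import *
s,f=snap('wrist','w2');print(s['ee_pos'],s['ee_rot'],s['qvel'])
np.save('w2s.npy',np.r_[s['ee_pos'],s['ee_rot']])"
```

```text
[445.32625026 215.02805001 190.09130648] [-1.79697098e+02  5.71898076e-02  6.86642552e+01] [ 0.14540023  0.18761437 -0.25504463  0.21971981 -0.16012215  4.28769078]
```

View pics/w2.png

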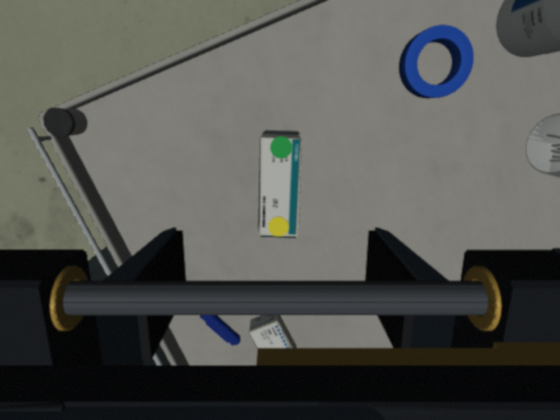

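```bash
python3 - <<'E'
from h import *
f=np.load('w2.npy');p=np.load('w2s.npy');c=cam("wrist",dict(ee_pos=p[:3],ee_rot=p[3:]))
H=hsv(f).astype(int);h,s,v=H[...,0],H[...,1],H[...,2]
print(f[180,[240,250,256,258,260,262,270,285,292,298,300,302,306]].tolist())
print(f[[126,128,130,132,134,136,138,140],280].tolist(), f[[232,234,236,238,240],265].tolist())
roi=np.zeros(h.shape,bool);roi[120:250,245:315]=1
g=roi&(h>50)&(h<75)&(s>120);y=roi&(h>20)&(h<35)&(s>120)
G=cast(c,np.argwhere(g)[:,::-1].mean(0),59)[0];Y=cast(c,np.argwhere(y)[:,::-1].mean(0),59)[0]
print("G",G,"Y",Y,"dir",np.degrees(np.arctan2(*(G-Y)[[1,0]])),np.linalg.norm(G-Y),(G+Y)/2)
m=roi&((v>190)|(s>70));m=cv2.morphologyEx(m.astype(np.uint8),cv2.MORPH_CLOSE,np.ones((5,5)))
ys,xs=np.where(m)
rr=range(150,225)
L=np.array([[np.where(m[r])[0].min(),r] for r in rr]);R=np.array([[np.where(m[r])[0].max()+1,r] for r in rr])
Lw,Rw=cast(c,L,59),cast(c,R,59)
for w in (Lw,Rw):
    vx,vy,_,_=cv2.fitLine(w[:,:2].astype(np.float32),cv2.DIST_HUBER,0,.01,.01).ravel();print("edge",np.degrees(np.arctan2(vy,vx)))
print("lines mid",(Lw.mean(0)+Rw.mean(0))/2,"width",np.linalg.norm(Lw.mean(0)-Rw.mean(0)))
r=cv2.minAreaRect(cast(c,np.c_[xs,ys],59)[:,:2].astype(np.float32));print(r)
print(ys.min(),ys.max())
E
```

```text
[[122, 122, 116], [122, 121, 116], [122, 122, 117], [107, 108, 103], [123, 123, 116], [162, 163, 157], [164, 166, 161], [163, 165, 160], [26, 90, 96], [92, 112, 108], [121, 120, 114], [125, 125, 119], [126, 125, 119]]
[[124, 124, 118], [124, 124, 118], [91, 91, 88], [39, 47, 46], [49, 54, 51], [50, 100, 61], [40, 131, 64], [40, 133, 65]] [[163, 165, 160], [146, 147, 138], [70, 80, 77], [121, 121, 115], [123, 123, 116]]
G [464.18312205 254.81164472  59.        ] Y [437.35188978 191.90834162  59.        ] dir 66.89946071706905 68.38669874947153 [450.76750591 223.35999317  59.        ]
edge 67.29374
edge 66.91895
lines mid [460.7075113  219.86783704  59.        ] width 9.622349772553365
((453.5686340332031, 222.1163330078125), (85.90713500976562, 23.832107543945312), 66.9655990600586)
136 236
```

```bash
python3 - <<'E'
from h import *
f=np.load('w2.npy');p=np.load('w2s.npy');c=cam("wrist",dict(ee_pos=p[:3],ee_rot=p[3:]))
H=hsv(f).astype(int);h,s,v=H[...,0],H[...,1],H[...,2]
roi=np.zeros(h.shape,bool);roi[120:250,245:315]=1
m=roi&((v>143)|(s>90));m=cv2.morphologyEx(m.astype(np.uint8),cv2.MORPH_CLOSE,np.ones((5,5)))
ys,xs=np.where(m)
rr=range(150,225)
L=np.array([[np.where(m[r])[0].min(),r] for r in rr]);R=np.array([[np.where(m[r])[0].max()+1,r] for r in rr])
Lw,Rw=cast(c,L,59),cast(c,R,59)
for w in (Lw,Rw):
    vx,vy,_,_=cv2.fitLine(w[:,:2].astype(np.float32),cv2.DIST_HUBER,0,.01,.01).ravel();print("edge",np.degrees(np.arctan2(vy,vx)))
print("lines mid",(Lw.mean(0)+Rw.mean(0))/2,"width",np.linalg.norm(Lw.mean(0)-Rw.mean(0)))
r=cv2.minAreaRect(cast(c,np.c_[xs,ys],59)[:,:2].astype(np.float32));print(r)
go(451,222.5,100,67)
E
```

```text
edge 68.105606
edge 66.87812
lines mid [450.84712145 223.70515058  59.        ] width 30.470368676892026
((450.3394775390625, 223.47708129882812), (85.80238342285156, 31.39712905883789), 67.70966339111328)
t 3.00 pos [445.5 215.2 190.1] rot [-1.797e+02  4.000e-02  6.855e+01] F [0.4 0.5 0.1] w 91.6 q6 46
shift [0.0177 0.0058 0.1802] turn(tool z, -yaw) 0.0345 rows 2.2
```

```bash
python3 -c "
from h import *
go(450.7,223.5,18,67.2)"
```

```text
t 3.00 pos [445.5 215.2 190.1] rot [-1.797e+02  4.000e-02  6.855e+01] F [0.4 0.5 0.1] w 91.6 q6 46
shift [0.0195 0.0054 0.3442] turn(tool z, -yaw) 0.03 rows 4.1
```

Emit:
arm_command(
  targets=[
    [0,0.0195,0.0055,0.12,0.03],
    [0,0.0195,0.0055,0.2,0.03],
    [0,0.0195,0.0055,0.27,0.03],
    [0,0.0195,0.0055,0.31,0.03],
    [0,0.0195,0.0055,0.335,0.03],
    [0,0.0195,0.0055,0.344,0.03],
    [0,0.0195,0.0055,0.344,0.03],
    [0,0.0195,0.0055,0.344,0.03],
  ],
)

```text
time_s: 3.67
ee_pos: [451.5, 223.5, 19.0]
ee_rot: [-179.8, -0.0, 67.1]
force: [0.8, 0.7, -0.7]
gripper_width: 90.9
```

```bash
python3 -c "
from h import *
go(450.7,223.5,18,67.2);s,f=snap('wrist','w3')"
```

```text
t 3.67 pos [451.5 223.5  19. ] rot [-1.7977e+02 -1.0000e-02  6.7140e+01] F [ 0.8  0.7 -0.7] w 90.9 q6 48
shift [-0.0006 -0.0014  0.002 ] turn(tool z, -yaw) -0.0012 rows 0.0
```

View pics/w3.png

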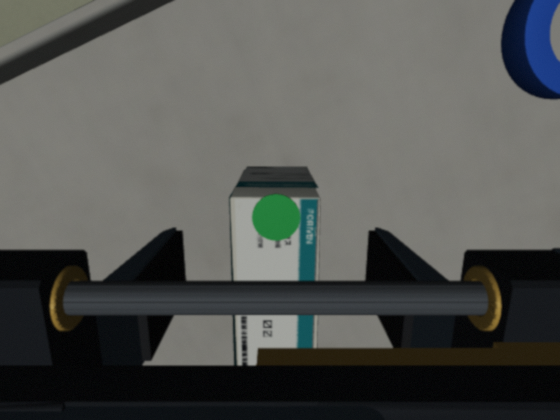

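The carton lies centred between the fingers, with the green end ahead at (275,217). I'll close the gripper.

Emit:
arm_command(
  targets=[
    [0.4,0,0,0,0],
    [0.7,0,0,0,0],
    [1,0,0,0,0],
    [1,0,0,0,0],
    [1,0,0,0,0],
    [1,0,0,0,0],
    [1,0,0,0,0],
    [1,0,0,0,0],
  ],
  squeeze=30,
)

```text
time_s: 4.38
ee_pos: [451.8, 223.7, 19.4]
ee_rot: [-179.8, -0.1, 67.2]
force: [0.2, -0.6, -0.2]
gripper_width: 40.7
```

```bash
python3 -c "
from h import *
s=env.state();print(s['force'],s['ee_pos'],s['ee_rot'],s['gripper_width'])
c=cam('wrist',s);f=np.load('w3.npy');H=hsv(f).astype(int)
m=(H[...,0]>50)&(H[...,0]<75)&(H[...,1]>120);print(cast(c,np.argwhere(m)[:,::-1].mean(0),59))
# green end top edge
print(cast(c,[[234,196],[318,196],[276,196]],59))"
```

```text
[ 0.15844189 -0.61082243 -0.20978388] [451.76841026 223.73772446  19.38625181] [-1.79809774e+02 -6.08593272e-02  6.71602732e+01] 40.65708918922366
[[462.88062619 254.08238148  59.        ]]
[[453.25838574 268.17582096  59.        ]
 [481.67248831 256.2399743   59.        ]
 [467.47069661 262.20568824  59.        ]]
```

Emit:
arm_command(
  targets=[
    [1,0,0,0,0],
    [1,0,0,0,0],
    [1,0,0,0,0],
    [1,0,0,0,0],
  ],
)

```text
time_s: 4.72
ee_pos: [451.8, 223.7, 19.4]
ee_rot: [-179.8, -0.1, 67.2]
force: [0.5, 0.2, 0.2]
gripper_width: 35.2
```

Emit:
arm_command(
  targets=[
    [1,0,0,-0.02,0],
    [1,0,0,-0.04,0],
    [1,0,0,-0.08,0],
    [1,0,0,-0.1,0],
    [1,0,0,-0.1,0],
  ],
)

```text
time_s: 5.13
ee_pos: [453.8, 224.5, 72.2]
ee_rot: [179.9, -0.3, 67.2]
force: [-0.5, 0.8, -1.5]
gripper_width: 35.0
```

```bash
python3 -c "
from h import *
import math
u=np.array([math.cos(math.radians(-15.15)),math.sin(math.radians(-15.15))])
p=np.array([567.4,1.4])-u*120;print(p)
go(p[0],p[1],70,-15.15);s,f=snap('wrist','w4')"
```

```text
[451.57060837  32.76163318]
t 5.13 pos [453.8 224.5  72.2] rot [179.95  -0.32  67.16] F [-0.5  0.8 -1.5] w 35.0 q6 48
shift [-0.3552  0.1447  0.0026] turn(tool z, -yaw) 1.8292 rows 11.5
```

View pics/w4.png

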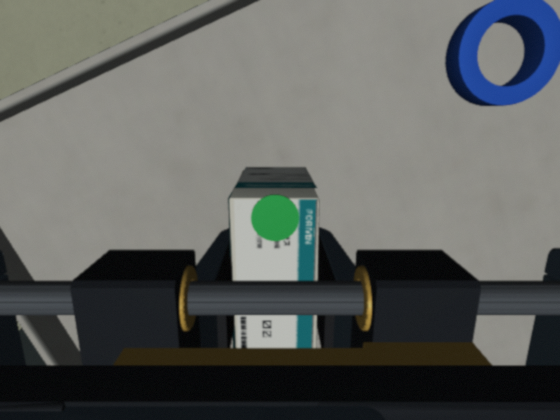

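Emit:
arm_command(
  targets=[
    [1,-0.355,0.145,0.003,1],
    [1,-0.355,0.145,0.003,1],
    [1,-0.355,0.145,0.003,1],
    [1,-0.355,0.145,0.003,1],
    [1,-0.355,0.145,0.003,1],
    [1,-0.355,0.145,0.003,1],
    [1,-0.355,0.145,0.003,1],
  ],
)

```text
time_s: 5.77
ee_pos: [450.0, 30.6, 68.0]
ee_rot: [-179.8, -0.0, 21.7]
force: [-0.2, 1.0, -2.6]
gripper_width: 34.8
```

Emit:
arm_command(
  targets=[
    [1,0,0,0,0.8],
    [1,0,0,0,0.8],
    [1,0,0,0,0.8],
    [1,0,0,0,0.8],
    [1,0,0,0,0.8],
    [1,0,0,0,0.8],
    [1,0,0,0,0.8],
  ],
)

```text
time_s: 6.35
ee_pos: [449.5, 30.6, 67.4]
ee_rot: [-179.8, 0.2, -14.2]
force: [0.6, -0.0, -1.2]
gripper_width: 35.3
```

```bash
python3 -c "
from h import *
go(451.6,32.8,21,-15.15)"
```

```text
t 6.35 pos [449.5  30.6  67.4] rot [-1.7983e+02  1.7000e-01 -1.4170e+01] F [ 0.6 -0.  -1.2] w 35.3 q6 106
shift [ 0.0034 -0.005   0.0928] turn(tool z, -yaw) 0.0218 rows 1.1
```

Emit:
arm_command(
  targets=[
    [1,0.0034,-0.005,0.04,0.022],
    [1,0.0034,-0.005,0.07,0.022],
    [1,0.0034,-0.005,0.088,0.022],
    [1,0.0034,-0.005,0.092,0.022],
    [1,0.0034,-0.005,0.092,0.022],
    [1,0.0034,-0.005,0.092,0.022],
  ],
)

```text
time_s: 6.85
ee_pos: [452.1, 32.8, 21.8]
ee_rot: [-179.8, 0.1, -15.1]
force: [-0.9, 0.1, -1.7]
gripper_width: 35.3
```

```bash
python3 -c "
from h import *
go(451.6,32.8,21,-15.15);s,f=snap('wrist','w5');np.save('w5s.npy',np.r_[s['ee_pos'],s['ee_rot']])
go(451.6,32.8,21,-15.15)"
```

```text
t 6.85 pos [452.1  32.8  21.8] rot [-1.7982e+02  1.4000e-01 -1.5120e+01] F [-0.9  0.1 -1.7] w 35.3 q6 107
shift [-0.0009  0.0003  0.0016] turn(tool z, -yaw) 0.0008 rows 0.0
t 6.90 pos [452.3  32.8  22. ] rot [-1.798e+02  1.000e-01 -1.513e+01] F [-0.1  0.3 -2.3] w 35.2 q6 107
shift [-0.0013  0.0004  0.002 ] turn(tool z, -yaw) 0.0004 rows 0.0
```

View pics/w5.png

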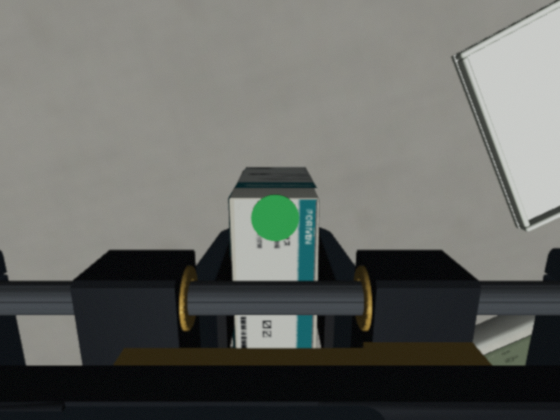

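Emit:
arm_command(
  targets=[
    [1,0.05,0,0.002,0],
    [1,0.08,0,0.002,0],
    [1,0.1,0,0.002,0],
    [1,0.1,0,0.002,0],
    [1,0.1,0,0.002,0],
  ],
)

```text
time_s: 7.32
ee_pos: [500.2, 19.7, 21.1]
ee_rot: [-179.8, 0.1, -15.1]
force: [-1.7, -0.2, -2.0]
gripper_width: 35.0
```

```bash
python3 -c "
from h import *
go(451.6,32.8,21,-15.15);s,f=snap('wrist','w6');np.save('w6s.npy',np.r_[s['ee_pos'],s['ee_rot']])"
```

```text
t 7.32 pos [500.2  19.7  21.1] rot [-1.7981e+02  1.3000e-01 -1.5140e+01] F [-1.7 -0.2 -2. ] w 35.0 q6 106
shift [-0.1007  0.0002  0.0004] turn(tool z, -yaw) 0.0003 rows 1.2
```

View pics/w6.png

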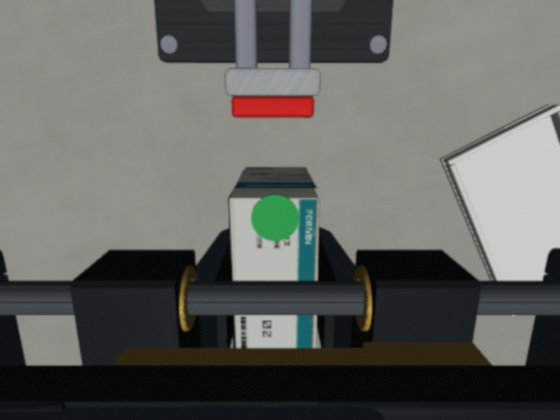

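```bash
cat > m2.py <<'E'
from h import *
import sys
n=sys.argv[1]
f=np.load(n+'.npy');p=np.load(n+'s.npy');c=cam("wrist",dict(ee_pos=p[:3],ee_rot=p[3:]))
H=hsv(f).astype(int);h,s,v=H[...,0],H[...,1],H[...,2]
red=((h<8)|(h>172))&(s>140);red[200:]=0;red[:,:200]=0;red[:,350:]=0
ys,xs=np.where(red);bot=np.array([[x,np.where(red[:,x])[0].max()+1] for x in range(xs.min()+4,xs.max()-3)])
R=Ro.from_euler('xyz',p[3:],degrees=True).as_matrix()
T=lambda X:(np.atleast_2d(X)-p[:3])@R
w=T(cast(c,bot,46));print("red edge in tool, mean",w.mean(0).round(2),"slope deg",np.degrees(np.polyfit(w[:,1],w[:,0],1)[0]).round(2))
print("red y ends",T(cast(c,[[xs.min(),ys.max()],[xs.max()+1,ys.max()]],46)).round(2))
zt=59+p[2]-19.4
roi=np.zeros(h.shape,bool);roi[160:280,205:345]=1
g=f.astype(int).max(2)
teal=(h>85)&(h<100)&(s>90);m=roi&((g>140)|teal|((h>50)&(h<75)&(s>120)))
rr=range(205,245);L=np.array([[np.where(m[r,215:340])[0].min()+215,r] for r in rr]);Rr=np.array([[np.where(m[r,215:340])[0].max()+216,r] for r in rr])
a,b=T(cast(c,L,zt)),T(cast(c,Rr,zt));print("box y edges",a.mean(0).round(2),b.mean(0).round(2),"mid",((a+b)/2).mean(0).round(2),L.mean(0),Rr.mean(0))
e=[]
for x in range(245,305):
    col=np.where((g[170:230,x]>90))[0]
    e.append([x,170+col.min() if len(col) else 0])
e=T(cast(c,np.array(e),zt));print("box end x median",np.median(e[:,0]).round(2))
E
python3 m2.py w6
```

```text
red edge in tool, mean [ 69.27  -0.4  -25.06] slope deg 0.02
red y ends [[ 69.64 -16.01 -25.01]
 [ 69.65  15.6  -25.11]]
box y edges [ 30.36 -20.45 -39.6 ] [ 30.42  24.   -39.75] mid [ 30.39   1.77 -39.68] [218.8 224.5] [337.625 224.5  ]
box end x median 41.0
```

Emit:
arm_command(
  targets=[
    [1,0.03,0,0,0],
    [1,0.05,0,0,0],
    [1,0.06,0,0,0],
    [1,0.065,0,0,0],
    [1,0.07,0,0,0],
    [1,0.073,0,0,0],
    [1,0.073,0,0,0],
  ],
)

```text
time_s: 7.95
ee_pos: [533.5, 10.5, 20.5]
ee_rot: [-179.9, 0.3, -15.1]
force: [-2.5, 1.4, 0.1]
gripper_width: 35.1
```

```bash
python3 -c "
from h import *
go(451.6,32.8,21,-15.15);s,f=snap('wrist','w7');np.save('w7s.npy',np.r_[s['ee_pos'],s['ee_rot']])"; python3 m2.py w7
```

```text
t 7.95 pos [533.5  10.5  20.5] rot [-179.85    0.32  -15.13] F [-2.5  1.4  0.1] w 35.1 q6 105
shift [-0.1698 -0.0004 -0.    ] turn(tool z, -yaw) 0.0005 rows 2.0
red edge in tool, mean [ 43.54  -0.63 -25.71] slope deg 0.11
red y ends [[ 43.12 -16.33 -25.67]
 [ 43.15  15.46 -25.75]]
box y edges [ 30.4  -20.64 -39.72] [ 30.45  24.61 -39.83] mid [ 30.42   1.99 -39.77] [218.25 224.5 ] [339.3 224.5]
box end x median 50.99
```

View pics/w7.png

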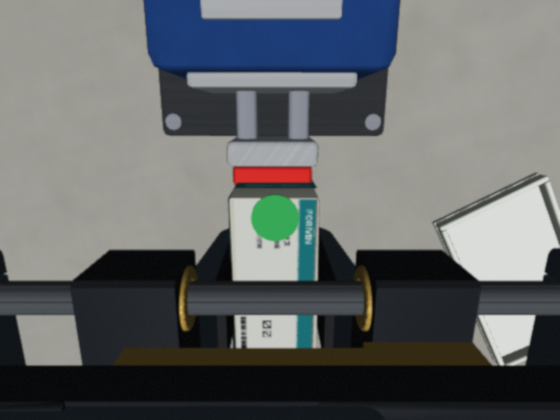

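Emit:
arm_command(
  targets=[
    [1,0.004,0,0,0],
    [1,0.007,0,0,0],
    [1,0.009,0,0,0],
    [1,0.01,0,0,0],
    [1,0.01,0,0,0],
    [1,0.01,0,0,0],
  ],
)

```text
time_s: 8.5
ee_pos: [537.6, 9.3, 20.4]
ee_rot: [-179.9, 0.4, -15.1]
force: [-5.0, 1.7, -0.1]
gripper_width: 35.0
```

```bash
python3 -c "
from h import *
go(451.6,32.8,21,-15.15);s,f=snap('wrist','w8');np.save('w8s.npy',np.r_[s['ee_pos'],s['ee_rot']]);go(451.6,32.8,21,-15.15)"; python3 m2.py w8
```

```text
t 8.50 pos [537.6   9.3  20.4] rot [-179.86    0.39  -15.13] F [-5.   1.7 -0.1] w 35.0 q6 105
shift [-0.1784 -0.0005  0.    ] turn(tool z, -yaw) 0.0004 rows 2.1
t 8.55 pos [537.6   9.3  20.4] rot [-179.86    0.4   -15.13] F [-5.1  1.4  0.4] w 35.1 q6 105
shift [-0.1784 -0.0005  0.    ] turn(tool z, -yaw) 0.0004 rows 2.1
red edge in tool, mean [ 43.57  -0.63 -25.9 ] slope deg 0.11
red y ends [[ 43.16 -16.31 -25.86]
 [ 43.18  15.44 -25.94]]
box y edges [ 30.41 -20.91 -39.76] [ 30.46  24.46 -39.87] mid [ 30.44   1.77 -39.82] [217.5 224.5] [338.9 224.5]
box end x median 51.0
```

View pics/w8.png

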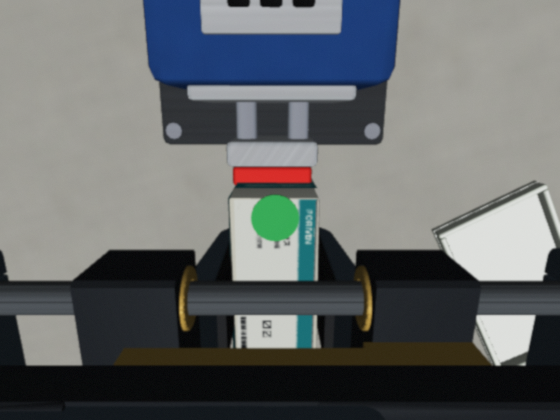

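Emit:
arm_command(
  targets=[
    [1,0.003,0,0,0],
    [1,0.005,0,0,0],
    [1,0.006,0,0,0],
    [1,0.006,0,0,0],
  ],
)

```text
time_s: 8.88
ee_pos: [537.6, 9.1, 20.2]
ee_rot: [-179.9, 0.8, -15.2]
force: [-9.9, 3.4, 5.7]
gripper_width: 35.0
```

```bash
python3 -c "
from h import *
go(451.6,32.8,21,-15.15);s,f=snap('wrist','w9');np.save('w9s.npy',np.r_[s['ee_pos'],s['ee_rot']]);go(451.6,32.8,21,-15.15)"; python3 m2.py w9
```

```text
t 8.88 pos [537.6   9.1  20.2] rot [-179.89    0.76  -15.15] F [-9.9  3.4  5.7] w 35.0 q6 104
shift [-0.1784 -0.0008  0.0008] turn(tool z, -yaw) -0.0 rows 2.1
t 8.93 pos [537.6   9.2  20.2] rot [-179.9     0.75  -15.14] F [-9.5  4.6  4.3] w 35.0 q6 104
shift [-0.1783 -0.0007  0.0008] turn(tool z, -yaw) 0.0002 rows 2.1
red edge in tool, mean [ 43.34  -0.83 -26.36] slope deg -0.65
red y ends [[ 43.26 -16.25 -26.33]
 [ 43.28  14.99 -26.39]]
box y edges [ 30.49 -20.65 -39.97] [ 30.52  24.62 -40.05] mid [ 30.5    1.98 -40.01] [218.1 224.5] [339.425 224.5  ]
box end x median 51.05
```

The arm stopped moving while the force doubled, so the head is on its stop. I'll hold there.

Emit:
arm_command(
  targets=[
    [1,0.002,0,0,0],
    [1,0.002,0,0,0],
    [1,0.002,0,0,0],
    [1,0.002,0,0,0],
    [1,0.002,0,0,0],
    [1,0.002,0,0,0],
    [1,0.002,0,0,0],
    [1,0.002,0,0,0],
  ],
)

```text
time_s: 9.6
ee_pos: [537.5, 9.2, 20.3]
ee_rot: [-179.9, 0.9, -15.2]
force: [-6.3, 3.3, 2.3]
gripper_width: 34.7
```

Emit:
arm_command(
  targets=[
    [1,0.002,0,0,0],
    [1,0.002,0,0,0],
    [1,0.002,0,0,0],
    [1,0.002,0,0,0],
    [1,0.002,0,0,0],
    [1,0.002,0,0,0],
    [1,0.002,0,0,0],
    [1,0.002,0,0,0],
  ],
)

```text
time_s: 10.27
ee_pos: [537.4, 9.2, 20.3]
ee_rot: [-179.9, 1.0, -15.2]
force: [-5.6, 3.1, 2.5]
gripper_width: 34.9
```

Emit:
arm_command(
  targets=[
    [1,-0.02,0,0,0],
    [1,-0.05,0,0,0],
    [1,-0.1,0,0,0],
    [1,-0.15,0,-0.04,0],
    [1,-0.18,0,-0.1,0],
    [1,-0.18,0,-0.1,0],
    [1,-0.18,0,-0.1,0],
  ],
)

```text
time_s: 10.85
ee_pos: [453.3, 32.5, 73.5]
ee_rot: [-179.8, 0.6, -15.1]
force: [0.3, -0.1, -2.7]
gripper_width: 34.9
```

```bash
python3 -c "
from h import *
go(451.6,32.8,70,164.85)"
```

```text
t 10.85 pos [453.3  32.5  73.5] rot [-179.81    0.6   -15.12] F [ 0.3 -0.1 -2.7] w 34.9 q6 107
shift [-0.0033  0.0003  0.007 ] turn(tool z, -yaw) -3.9993 rows 25.1
```

Emit:
arm_command(
  targets=[
    [1,0,0,0,-1],
    [1,0,0,0,-1],
    [1,0,0,0,-1],
    [1,0,0,0,-1],
    [1,0,0,0,-1],
    [1,0,0,0,-1],
    [1,0,0,0,-1],
  ],
)

```text
time_s: 11.43
ee_pos: [454.3, 32.2, 72.4]
ee_rot: [-179.5, 0.3, 30.1]
force: [-0.2, 0.5, -2.4]
gripper_width: 35.1
```

Emit:
arm_command(
  targets=[
    [1,0,0,0,-1],
    [1,0,0,0,-1],
    [1,0,0,0,-1],
    [1,0,0,0,-1],
    [1,0,0,0,-1],
    [1,0,0,0,-1],
    [1,0,0,0,-1],
  ],
)

```text
time_s: 12.02
ee_pos: [455.3, 31.8, 71.3]
ee_rot: [-179.5, -0.2, 75.4]
force: [-0.2, -0.0, -2.1]
gripper_width: 34.8
```

Emit:
arm_command(
  targets=[
    [1,0,0,0,-1],
    [1,0,0,0,-1],
    [1,0,0,0,-1],
    [1,0,0,0,-1],
    [1,0,0,0,-1],
    [1,0,0,0,-1],
    [1,0,0,0,-1],
  ],
)

```text
time_s: 12.6
ee_pos: [456.4, 31.4, 70.2]
ee_rot: [-179.8, -0.5, 120.7]
force: [0.1, 0.4, -1.8]
gripper_width: 35.1
```

```bash
python3 -c "
from h import *
go(451.6,32.8,70,164.85)"
```

```text
t 12.60 pos [456.4  31.4  70.2] rot [-179.78   -0.45  120.67] F [ 0.1  0.4 -1.8] w 35.1 q6 -29
shift [ 0.0072 -0.0068  0.0006] turn(tool z, -yaw) -0.9819 rows 6.2
```

Emit:
arm_command(
  targets=[
    [1,0.007,-0.007,0,-0.982],
    [1,0.007,-0.007,0,-0.982],
    [1,0.007,-0.007,0,-0.982],
    [1,0.007,-0.007,0,-0.982],
    [1,0.007,-0.007,0,-0.982],
    [1,0.007,-0.007,0,-0.982],
    [1,0.007,-0.007,0,-0.982],
    [1,0.007,-0.007,0,-0.982],
  ],
)

```text
time_s: 13.27
ee_pos: [452.6, 32.4, 69.3]
ee_rot: [179.8, -0.4, 164.9]
force: [0.4, -0.4, -1.0]
gripper_width: 35.2
```

```bash
python3 -c "
from h import *
go(451.8,32.8,20.8,164.85);print(env.state()['qvel'].round(2))
s,f=snap('wrist','w10')"
```

```text
t 13.27 pos [452.6  32.4  69.3] rot [179.85  -0.44 164.86] F [ 0.4 -0.4 -1. ] w 35.2 q6 -73
shift [0.0009 0.0002 0.0971] turn(tool z, -yaw) 0.0002 rows 1.2
[-0.04 -0.23 -0.    0.2   0.59  2.43]
```

View pics/w10.png

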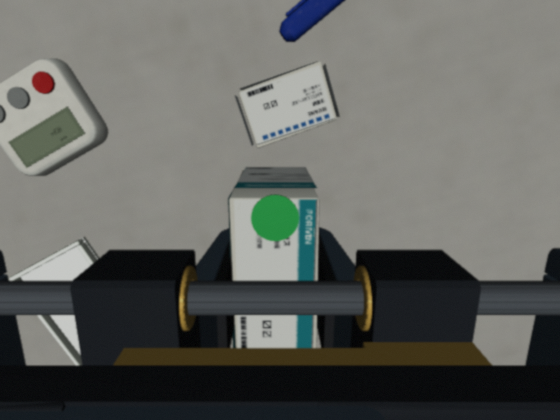

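```bash
python3 -c "
from h import *
go(492,21.9,20.9,164.85)"
```

```text
t 13.32 pos [452.4  32.4  69.4] rot [179.85  -0.46 164.79] F [ 0.6 -0.3 -2.3] w 34.9 q6 -73
shift [-0.0827  0.0002  0.0964] turn(tool z, -yaw) -0.0013 rows 1.5
```

Emit:
arm_command(
  targets=[
    [1,-0.04,0,0,0],
    [1,-0.075,0,0.01,0],
    [1,-0.083,0,0.04,0],
    [1,-0.083,0,0.07,0],
    [1,-0.083,0,0.09,0],
    [1,-0.083,0,0.096,0],
    [1,-0.083,0,0.096,0],
    [1,-0.083,0,0.096,0],
  ],
)

```text
time_s: 13.98
ee_pos: [492.6, 21.7, 20.9]
ee_rot: [179.8, -0.4, 164.8]
force: [0.5, -0.6, -2.6]
gripper_width: 34.9
```

```bash
python3 -c "
from h import *
go(537.7,9.5,20.6,164.85);
s,f=snap('scene','s1');cv2.imwrite('pics/s1z.png',cv2.resize(f[150:300,180:380],None,fx=4,fy=4,interpolation=cv2.INTER_CUBIC)[:,:,::-1])"
```

```text
t 13.98 pos [492.6  21.7  20.9] rot [179.85  -0.43 164.76] F [ 0.5 -0.6 -2.6] w 34.9 q6 -74
shift [-0.0934  0.0002 -0.0001] turn(tool z, -yaw) -0.002 rows 1.1
```

View pics/s1z.png

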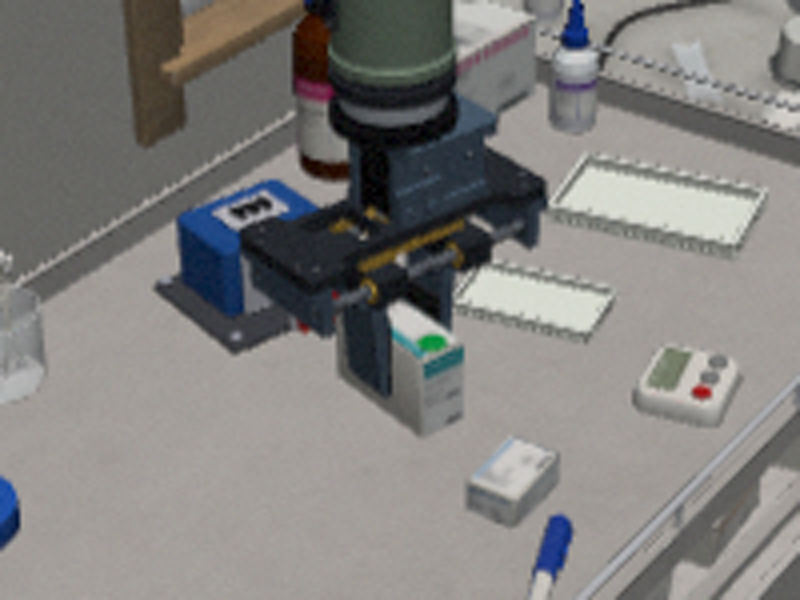

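The scene view shows the carton upright, with its green end at (430,345) facing the robot and clear of the cover box. Next I'll press the yellow end.

Emit:
arm_command(
  targets=[
    [1,-0.03,0,0,-0.002],
    [1,-0.055,0,0,-0.002],
    [1,-0.065,0,0,-0.002],
    [1,-0.075,0,0,-0.002],
    [1,-0.085,0,0,-0.002],
    [1,-0.09,0,0,-0.002],
    [1,-0.094,0,0,-0.002],
    [1,-0.094,0,0,-0.002],
  ],
)

```text
time_s: 14.7
ee_pos: [537.0, 9.5, 20.6]
ee_rot: [179.9, -0.5, 164.9]
force: [-4.9, 2.3, 0.6]
gripper_width: 34.6
```

```bash
python3 -c "
from h import *
go(537.7,9.5,20.6,164.85);
s,f=snap('wrist','w11')"
```

```text
t 14.70 pos [537.    9.5  20.6] rot [179.86  -0.54 164.85] F [-4.9  2.3  0.6] w 34.6 q6 -76
shift [-0.0014  0.0005  0.    ] turn(tool z, -yaw) 0.0001 rows 0.0
```

View pics/w11.png

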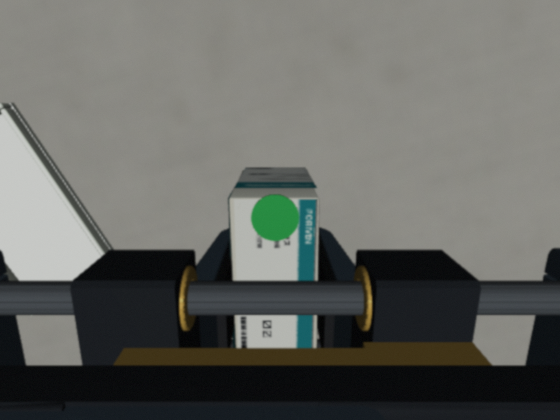

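Emit:
arm_command(
  targets=[
    [1,-0.003,0,0,0],
    [1,-0.005,0,0,0],
    [1,-0.006,0,0,0],
    [1,-0.006,0,0,0],
    [1,-0.006,0,0,0],
    [1,-0.006,0,0,0],
    [1,-0.006,0,0,0],
    [1,-0.006,0,0,0],
  ],
)

```text
time_s: 15.42
ee_pos: [537.3, 9.2, 20.4]
ee_rot: [179.9, -0.8, 164.9]
force: [-8.3, 1.8, 3.5]
gripper_width: 35.1
```

Emit:
arm_command(
  targets=[
    [1,-0.003,0,0,0],
    [1,-0.003,0,0,0],
    [1,-0.003,0,0,0],
    [1,-0.003,0,0,0],
    [1,-0.003,0,0,0],
    [1,-0.003,0,0,0],
    [1,-0.003,0,0,0],
    [1,-0.003,0,0,0],
  ],
)

```text
time_s: 16.08
ee_pos: [537.2, 9.2, 20.3]
ee_rot: [179.9, -1.0, 164.8]
force: [-6.8, 2.6, 2.2]
gripper_width: 34.9
```

```bash
python3 -c "
from h import *
s=env.state();print(s['force'],s['ee_pos'],s['ee_rot'])
s,f=snap('top','t2');cv2.imwrite('pics/t2z.png',cv2.resize(f[150:260,220:330],None,fx=5,fy=5,interpolation=cv2.INTER_CUBIC)[:,:,::-1])
s,f=snap('scene','s2');cv2.imwrite('pics/s2z.png',cv2.resize(f[170:270,200:330],None,fx=5,fy=5,interpolation=cv2.INTER_CUBIC)[:,:,::-1])
f=np.load('top0.npy');c=cam('top');H=hsv(f).astype(int);m=((H[...,2]>205)&(H[...,1]<30)).astype(np.uint8);m[:205]=0;m[280:]=0;m[:,:340]=0;m[:,395:]=0
ys,xs=np.where(m);print('tray',cv2.minAreaRect(cast(c,np.c_[xs,ys],12)[:,:2].astype(np.float32)))"
```

```text
[-6.76136461  2.56476043  2.24786904] [537.23591999   9.17727215  20.3015173 ] [179.91159693  -0.97807586 164.84901531]
tray ((478.8547668457031, -268.8902587890625), (141.71255493164062, 82.46450805664062), 13.324176788330078)
```

View pics/s2z.png

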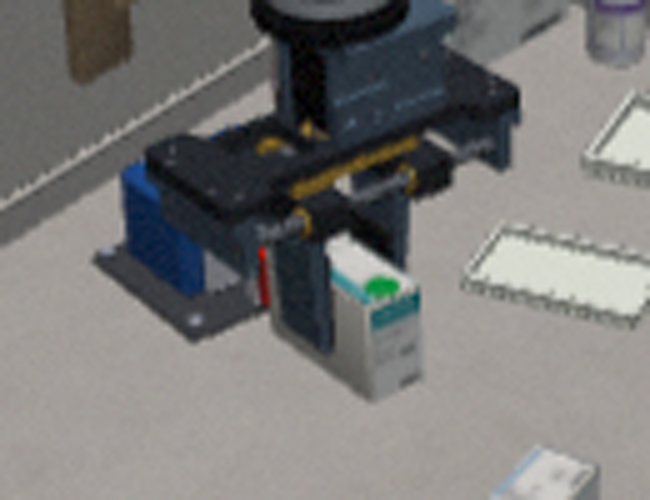

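The head is in (red plate near (263,275)) and the carton is upright. I'll draw back and lift.

Emit:
arm_command(
  targets=[
    [1,0.02,0,0,0],
    [1,0.05,0,0,0],
    [1,0.09,0,-0.01,0],
    [1,0.12,0,-0.05,0],
    [1,0.12,0,-0.1,0],
    [1,0.12,0,-0.13,0],
    [1,0.12,0,-0.13,0],
  ],
)

```text
time_s: 16.77
ee_pos: [483.7, 24.5, 89.7]
ee_rot: [179.8, -0.4, 164.9]
force: [0.5, 0.7, -2.3]
gripper_width: 35.1
```

```bash
python3 -c "
from h import *
go(479,-269,80,193.3)"
```

```text
t 16.77 pos [483.7  24.5  89.7] rot [179.77  -0.39 164.88] F [ 0.5  0.7 -2.3] w 35.1 q6 -74
shift [-0.1441 -0.5693  0.016 ] turn(tool z, -yaw) -0.6316 rows 7.0
```

Emit:
arm_command(
  targets=[
    [1,-0.144,-0.57,0.016,-0.632],
    [1,-0.144,-0.57,0.016,-0.632],
    [1,-0.144,-0.57,0.016,-0.632],
    [1,-0.144,-0.57,0.016,-0.632],
    [1,-0.144,-0.57,0.016,-0.632],
    [1,-0.144,-0.57,0.016,-0.632],
    [1,-0.144,-0.57,0.016,-0.632],
    [1,-0.144,-0.57,0.016,-0.632],
  ],
)

```text
time_s: 17.43
ee_pos: [479.0, -274.1, 79.0]
ee_rot: [179.8, -0.2, -166.8]
force: [0.7, -0.9, -2.4]
gripper_width: 35.0
```

Emit:
arm_command(
  targets=[
    [1,0,0,0,0],
    [1,0,0,0,0],
    [1,0,0,0,0],
  ],
)

```text
time_s: 17.68
ee_pos: [478.5, -273.3, 77.9]
ee_rot: [179.7, -0.2, -166.8]
force: [-0.5, 0.4, -1.8]
gripper_width: 35.0
```

```bash
python3 -c "
from h import *
go(479,-269,25,193.3)
s,f=snap('wrist','w12')"
```

```text
t 17.68 pos [ 478.5 -273.3   77.9] rot [ 179.71   -0.22 -166.84] F [-0.5  0.4 -1.8] w 35.0 q6 -134
shift [-0.0034  0.0076  0.1059] turn(tool z, -yaw) -0.003 rows 1.3
```

View pics/w12.png

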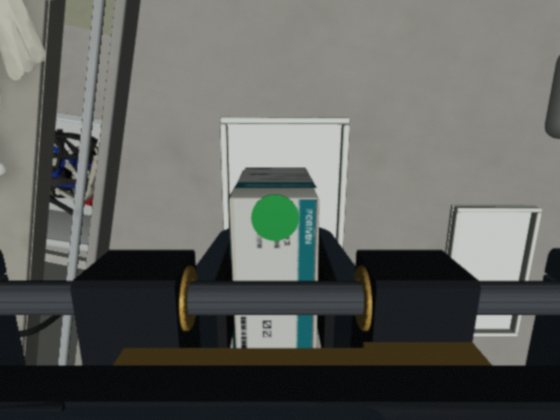

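```bash
python3 -c "
from h import *
s=env.state();c=cam('wrist',s);P=cast(c,[[221,119],[349,119],[285,119]],14);print(P,np.linalg.norm(P[0]-P[1]))
R=Ro.from_euler('xyz',s['ee_rot'],degrees=True).as_matrix();print((P-s['ee_pos'])@R)"
```

```text
[[ 418.81637678 -321.32986032   14.        ]
 [ 400.50192703 -243.46308504   14.        ]
 [ 409.6668369  -282.42914668   14.        ]] 79.99158557212363
[[ 69.10045834 -33.87901907  64.307649  ]
 [ 69.11177924  46.11158513  64.70372155]
 [ 69.10611404   6.08271785  64.50551908]]
```

Emit:
arm_command(
  targets=[
    [1,-0.003,0.01,0.03,0],
    [1,-0.003,0.01,0.06,0],
    [1,-0.003,0.01,0.085,0],
    [1,-0.003,0.01,0.098,0],
    [1,-0.003,0.01,0.105,0],
    [1,-0.003,0.01,0.106,0],
    [1,-0.003,0.01,0.106,0],
  ],
)

```text
time_s: 18.32
ee_pos: [479.1, -267.0, 25.6]
ee_rot: [179.7, -0.2, -166.7]
force: [0.9, 0.1, -1.9]
gripper_width: 35.1
```

Emit:
arm_command(
  targets=[
    [1,0,0,0.002,0],
    [1,0,0,0.003,0],
    [1,0,0,0.004,0],
    [1,0,0,0.004,0],
  ],
)

```text
time_s: 18.65
ee_pos: [479.2, -267.2, 23.9]
ee_rot: [179.8, -0.2, -166.7]
force: [0.7, 0.3, -1.5]
gripper_width: 35.3
```

Emit:
arm_command(
  targets=[
    [1,0,0,0.001,0],
    [1,0,0,0.002,0],
    [1,0,0,0.002,0],
    [1,0,0,0.002,0],
  ],
)

```text
time_s: 18.98
ee_pos: [479.3, -267.3, 23.3]
ee_rot: [179.8, -0.1, -166.7]
force: [-0.5, 0.8, 4.1]
gripper_width: 35.2
```

Floor contact (+4 N), so I'll release and rise.

Emit:
arm_command(
  targets=[
    [0.55,0,0,0,0],
    [0.5,0,0,0,0],
    [0.4,0,0,0,0],
    [0.3,0,0,0,0],
    [0.2,0,0,0,0],
    [0.2,0,0,0,0],
    [0.2,0,0,0,0],
    [0.2,0,0,0,0],
  ],
)

```text
time_s: 19.65
ee_pos: [479.3, -267.3, 23.3]
ee_rot: [179.8, -0.1, -166.7]
force: [0.3, -0.5, -0.5]
gripper_width: 72.7
```

Emit:
arm_command(
  targets=[
    [0.1,0,0,0,0],
    [0,0,0,0,0],
    [0,0,0,0,0],
  ],
)

```text
time_s: 19.9
ee_pos: [479.4, -267.3, 23.3]
ee_rot: [179.8, -0.1, -166.7]
force: [-0.4, 0.6, 0.5]
gripper_width: 89.2
```

```bash
python3 -c "
from h import *
go(479,-269,180,193.3)
s,f=snap('wrist','w13')"
```

```text
t 19.90 pos [ 479.4 -267.3   23.3] rot [ 1.7979e+02 -1.4000e-01 -1.6674e+02] F [-0.4  0.6  0.5] w 89.2 q6 -134
shift [ 0.0022 -0.002  -0.3134] turn(tool z, -yaw) -0.0009 rows 3.8
```

View pics/w13.png

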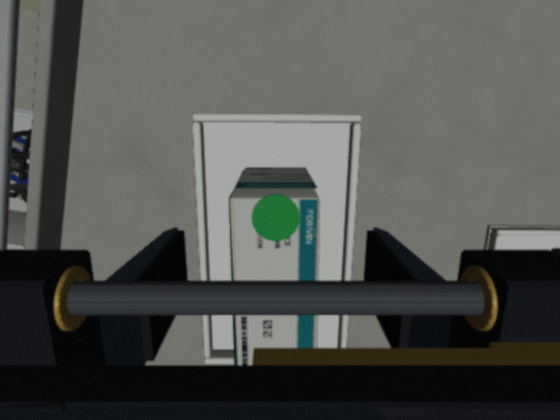

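The carton stands inside the tray, centred at about column 276. I'll retreat straight up.

Emit:
arm_command(
  targets=[
    [0,0,0,-0.05,0],
    [0,0,0,-0.12,0],
    [0,0,0,-0.2,0],
    [0,0,0,-0.28,0],
    [0,0,0,-0.35,0],
    [0,0,0,-0.4,0],
    [0,0,0,-0.4,0],
    [0,0,0,-0.4,0],
  ],
)

```text
time_s: 20.62
ee_pos: [480.6, -268.3, 224.9]
ee_rot: [179.9, 0.0, -166.7]
force: [-1.2, -0.3, -1.7]
gripper_width: 91.8
```

```bash
python3 -c "
from h import *
go(479,-269,180,193.3)
s,f=snap('wrist','w14')
s,f=snap('scene','s3')"
```

```text
t 20.62 pos [ 480.6 -268.3  224.9] rot [ 1.7993e+02  1.0000e-02 -1.6674e+02] F [-1.2 -0.3 -1.7] w 91.8 q6 -134
shift [ 0.0034 -0.0008  0.0897] turn(tool z, -yaw) -0.0008 rows 1.1
```

View pics/w14.png

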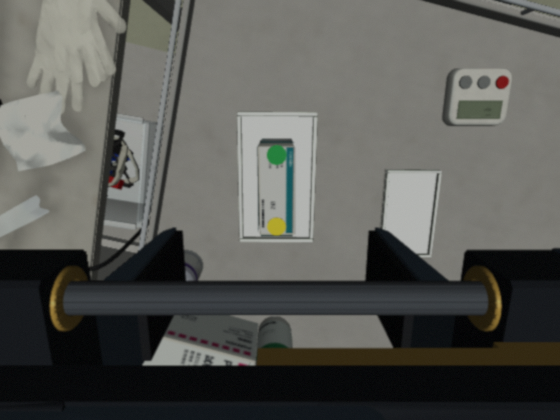

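View pics/s3.png

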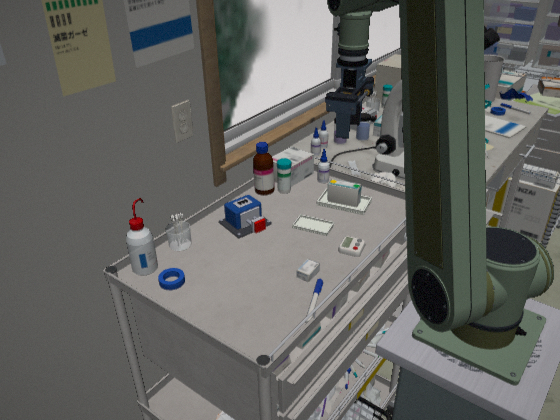

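The carton stands in the larger tray with both dots up: green at (277,155), yellow at (277,226). It is clear of the tray walls, and everything else is unmoved.

```bash
python3 -c "
from h import *
print(env.job_done())"
```

```text
the job is handed in; nothing more can be done
None
```

Both ends of the carton are stamped, and it now stands upright, dots up, on the floor of the 140 × 82 mm tray. The gripper is open and about 200 mm above it. I handed the job in at about 21 s of the 72 s allowed; no verdict was reported.

- **Green-dot end, first:** I pressed it until the arm stopped moving while the force doubled from about 5 to 10 N, which I took as the head reaching its stop. I then held it for over a second. The wrist camera showed the head centred on the carton to within about 1 mm.
- **Yellow-dot end, second:** After drawing back and turning the carton half round, I pressed along the same line. It stopped in the same place at about 8.5 N, and I held it for over a second. The hand blocks the wrist camera's view of the head on this side. I relied on the measured line, the stop and a scene picture showing the carton upright.
- **Tray:** The tray measured 142 × 82 mm in the top view, so it is the larger one. I let go only once the carton touched the tray floor. The last pictures show it clear of the walls and everything else where it was.

**Checks that disagreed:**
- The tool tipped by up to 1° while pressing and went back to about 0.4–0.6° afterwards.
- The carton's width read 31 mm in one picture against the 36 mm given, but the fingers closed to 35 mm.
- My automatic finder for the carton's edges and end, in the close wrist pictures, was unreliable, so I judged those positions by eye.
- The top and wrist views put the tray's centre about 2 mm apart, so I placed the carton between the two.

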